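# Start the clamp knob of the cast holder

### The job

On the dental bench stand two like holders; one has a plaster cast of a jaw clamped in it, the other is empty. On the holder with the cast, turn the bar knob backwards (anticlockwise from above) until the thread clicks and the brass screw in its middle drops, then turn it forwards (clockwise) until its white pointer comes to the long mark, so that the thread is cleanly started, and let go. Leave the knob of the empty holder as it is.

Things in the scene. Friction and masses are not known exactly. Their poses are not given: they have to be found in the camera images.
- knob_grip (a point): Grip point of the bar knob on the fixed holder WITH the cast, on its upright axis, 92 mm above the table. Bar: 46 mm long (x axis, white pointer line at its -x end), 14 mm thick (y axis: pinch across it from above), from 70 to 102 mm above the table, over a 40 mm flange, on an 80 mm collar with marks. Turns with the knob, z up. The cast, 51 mm high, lies beyond; a 62 mm bottle stands 90+ mm off.
- clamp_knob (a joint): Turn of that knob, rad; grows forwards (clockwise from above). Starts at -0.25 to 0.30. Backwards the thread clicks at about -0.58; a short mark at -0.75 is a good place to turn back to; stop at -1.0. Forwards it turns past the long mark at 0.60 to a stop at 0.80; unless it has clicked first the thread does not take and the screw stays up. Friction 0.05 N m; stays where left.
- clamp_screw (a joint): Drop of the 10 mm wide brass screw end in the middle of that knob, m: 0 at the start, when it stands 11 mm proud of the bar's top (113 mm above the table); at the click a spring snaps it down to 0.007, 4 mm proud, and it stays down.
- spare_tip (a point): Pointer end of the like knob on the EMPTY holder, 92 mm above the table and 23 mm out from that knob's axis. Its brass screw already stands low (4 mm proud). To be left alone.

How it is judged:
By the outcome, as a careful person would: the job done as asked, in the order asked, and still so for the second after the job is handed in, with the robot touching nothing.
It also fails if it takes over 35 s, if anything falls off the work surface, if the arm or the gripper's body presses on something with over 40 N, if the wrist force passes 120 N, or if a joint passes its speed limit or range.

### The arm

A 7-joint arm with a two-finger parallel gripper is mounted at the origin on the work surface. World frame = base frame: x ahead of the robot, y to its left, z up, the work surface at z = 0. Lengths are in m, angles in rad, forces in N, time in s.
With the tool pointing down it reaches from about 0.4 to 0.875 m from the base axis. Payload 4.4 kg.
Tool frame: the origin (TCP) lies on the centre line of the jaws, within the pads' length; the fingertips stand 22 mm ahead of it and the grasp point (between the pads) lies 3 mm ahead of it; z points along the fingers, y is the direction in which the jaws open and shut (so a half turn about z gives the same grasp; the last joint's range is limited). The gripper opens to 85 mm and grips with 20 to 120 N. Pads are 22 mm wide; open, the fingers measure 114 mm over their backs; the gripper's body (76 mm by 85 mm) begins 54 mm behind the grasp point. The pads swing forward as they close: fully open they stand 13 mm farther back than shut.
Start: joints at [1.183, 0.628, 0.038, 1.517, -0.027, 0.996, -0.02], TCP at [0.206, -0.617, 0.253] pointing down, gripper open.
Joint ranges: [-3.06, 3.06], [-0.37, 2.12], [-1.25, 1.32], [0.18, 2.47], [-1.1, 4.24], [0.23, 1.98], [-2.94, 2.94]. Speed limits (rad/s): [2.57, 2.57, 3.14, 3.14, 3.14, 3.14, 3.14].

### API

Orientations are given as a 3x3 rotation matrix whose columns are the frame's x, y, z axes.
In Python, from cell import r gives the robot as it stands.
- The arm moves only by the tool carry_out, never from a script. Its argument "moves" is text: rows parted by semicolons, each of 6 numbers parted by spaces: the shift along the tool's x, y, z each as a share of 0.15 m, from -1 to 1, then the turn, a rotation vector about the tool's x, y, z each as a share of 360 degrees, from -1 to 1. A call has 1 to 12 rows; each row shifts and turns the commanded pose from where the row before left it, along the tool's axes as they then stand; what a row does not reach is not made up. A row lasts 1/8 s, in which the tool goes at most 62.5 mm and 10.7 degrees, less where a joint would pass 70% of its speed; a pose out of reach is approached as far as the arm can. A call with a number of a shift or a turn outside -1 to 1 is refused whole. A call with a gripper value outside its range is refused whole. "hand" is the opening, from 0 (shut) to 1 (fully open), set as the call begins (left out, the last holds). The fingers move at their own pace and stop on an object; "squeeze" is the grip in N (left out, the last holds). Time passes only in rows, so rows that do not move let the fingers close. It gives the time, the measured TCP pose, the force and the opening at its end, in the units of the state.
- r.observe(): the state, without advancing time (a new reading comes with each control period).
- r.get_image(name): name is "scene" or "top" or "wrist"; returns (picture, depth): 480x640x3 uint8, red, green, blue; 480x640 float32, m along the optical axis (not along the pixel's ray), 0 where there is no reading.
- r.get_calibration(name): a dict with "vfov" (degrees; the focal length in pixels is half the picture's height over the tangent of half this angle, whatever the lens; pixels are square), "cx", "cy" (the principal point, pixels), "xyz" and "rotation" of the camera in the world; the wrist camera has in their place "mount" (4x4, takes a point from camera to tool coordinates, whose origin is the TCP and whose axes are the flange's). Camera axes: x right, y down, z forward; pixel columns grow to the right and rows downward; lengths in m; the calibration is good to about 2 mm. A picture is of the moment at which its call begins: read the wrist's pose just before it. get_calibration takes no time and is no camera call.
- r.hand_in(): hands the job in, once; it reports no verdict.
The state is a dict: "time": time; "qpos": joint angles; "joint_vel": joint speeds; "joint_efforts": joint torques, N m; "tool_pos": TCP position; "tcp_rot": TCP orientation; "ft_force": force on the tool from outside, world axes, zero at the start; "moment": the same for the moment, N m; "width": finger opening in m.
Only numpy, scipy, OpenCV 4.12 (cv2) and the standard library are available. Lean on these libraries where they do the work, as an engineer would, in place of code of your own. Each camera call takes 0.05 s, during which the arm holds its last target. There are 200 camera calls.

## Working session

There is one attempt and no reset: what is moved stays moved. The work goes in short steps, Python scripts to look and compute and a tool call to move; the robot and the scene stay as the last step left them, time stands still between calls to the robot, and variables do not carry over. Pictures are saved under pics/ and viewed, about 8 in all and at most 12, crops included, and the job is handed in when it is done.

Besides the shell and the picture viewer there is one more tool, called after ">>>" as name(argument=value, ...) on one line, values as JSON. carry_out: Moves the arm, as the interface text tells. Its arguments: {"type":"object","properties":{"moves":{"type":"string"},"hand":{"type":"number"},"squeeze":{"type":"number"}},"required":["moves"]}

```bash
mkdir -p pics
cat > h.py <<'E'
import numpy as np, cv2
from cell import r
def cam(n,o=None):
    c=r.get_calibration(n); f=240/np.tan(np.radians(c['vfov'])/2)
    if 'mount' in c:
        o=o or r.observe(); T=np.eye(4);T[:3,:3]=np.array(o['tcp_rot']).reshape(3,3);T[:3,3]=o['tool_pos']
        M=T@np.array(c['mount']); R,t=M[:3,:3],M[:3,3]
    else: R,t=np.array(c['rotation']).reshape(3,3),np.array(c['xyz'])
    return f,c['cx'],c['cy'],R,t
def atz(C,u,v,z):
    f,cx,cy,R,t=C; d=R@np.array([(u-cx)/f,(v-cy)/f,1]); return t+d*(z-t[2])/d[2]
def atd(C,u,v,D):
    f,cx,cy,R,t=C; return t+R@np.array([(u-cx)/f,(v-cy)/f,1])*D
def snap(n):
    o=r.observe(); im,d=r.get_image(n); C=cam(n,o) ; return im,d,C
def save(p,im): cv2.imwrite(p,im[:,:,::-1])
E
python3 - <<'E'
from h import *
for n in ['top','scene']:
    im,d,C=snap(n); save(f'pics/{n}0.png',im); np.save(n+'.npy',d); print(n,C[0],C[4],C[3].round(2).tolist())
print(r.observe())
E
```

```text
top 434.8256084993197 [0.38442382 0.01139601 0.7431157 ] [[0.01, -0.98, 0.19], [-1.0, -0.01, -0.01], [0.01, -0.19, -0.98]]
scene 440.27781591193735 [0.7705808  0.48890939 0.46421298] [[-0.89, 0.23, -0.39], [0.45, 0.49, -0.75], [0.02, -0.84, -0.54]]
{'time': 0.1, 'qpos': array([ 1.18323796,  0.62923921,  0.0384711 ,  1.51828914, -0.02694515,
        0.99633114, -0.02000062]), 'joint_vel': array([-5.61022937e-05, -2.02620108e-03, -1.91485711e-03, -3.57895705e-03,
       -6.06346530e-04,  8.76722034e-04,  6.88942293e-04]), 'joint_efforts': array([ 2.77262530e-03, -5.64538407e+01,  1.23061717e+00, -1.93974119e+01,
        1.13212253e-02,  5.48226977e-03, -1.55745880e-05]), 'tool_pos': array([ 0.20538139, -0.6161279 ,  0.25248412]), 'tcp_rot': array([[ 9.48678450e-01,  3.16241687e-01, -6.27525846e-04],
       [ 3.16242300e-01, -9.48677049e-01,  1.63223156e-03],
       [-7.91397062e-05, -1.74691312e-03, -9.99998471e-01]]), 'ft_force': array([-0.25281462,  0.67300927,  0.54478756]), 'moment': array([ 0.05115254,  0.02156808, -0.01073686]), 'width': 0.08529954525926813}
```

View pics/top0.png

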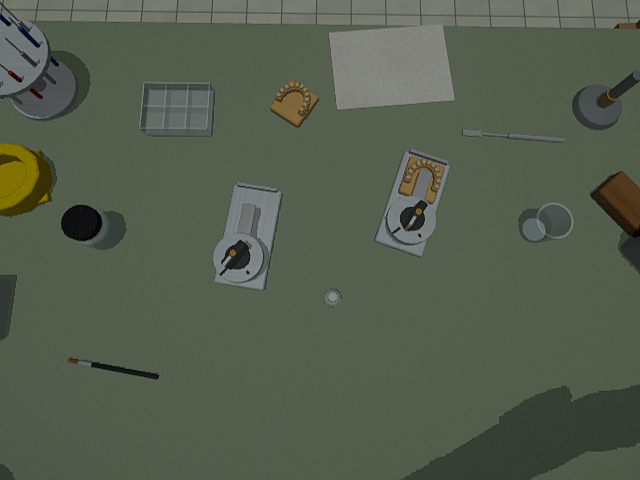

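View pics/scene0.png

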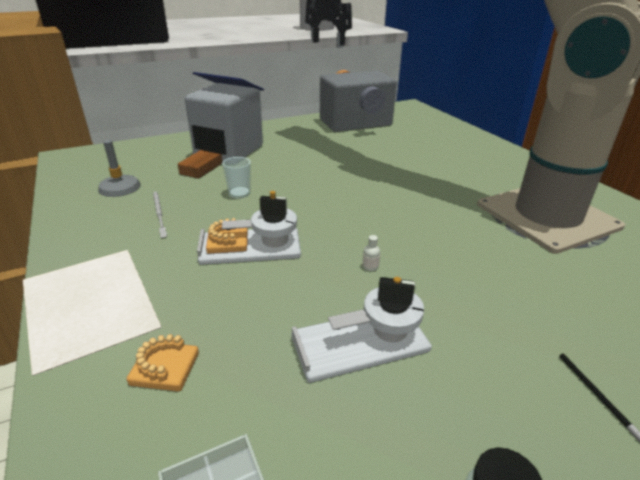

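The top view shows the holder with the cast at right (knob near 412,217) and the empty one at left (knob near 238,259). I'll enlarge the cast holder's knob.

Run:
```python
from h import *
im=cv2.imread('pics/top0.png'); c=im[140:265,360:470]
cv2.imwrite('pics/crop1.png',cv2.resize(c,None,fx=4.8,fy=4.8,interpolation=cv2.INTER_CUBIC))
d=np.load('top.npy');C=cam('top')
for u,v in [(418,211),(410,218),(404,226),(395,226)]: print(u,v,atd(C,u,v,d[v,u]),atz(C,u,v,.102))
```

```text
418 211 [ 0.54882295 -0.13620186  0.11200019] [ 0.5514279  -0.13854059  0.102     ]
410 218 [ 0.54018341 -0.1258914   0.10259234] [ 0.54032745 -0.12601836  0.102     ]
404 226 [ 0.53176539 -0.12011867  0.08420708] [ 0.52778663 -0.11656729  0.102     ]
395 226 [ 0.53689365 -0.11034045  0.06052495] [ 0.5276294  -0.10294359  0.102     ]
```

View pics/crop1.png

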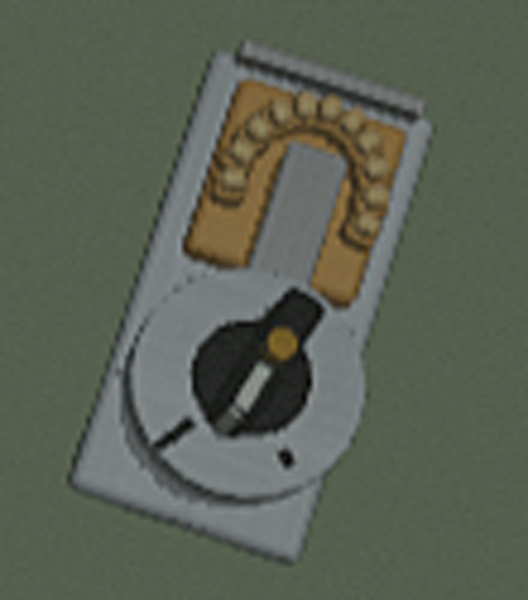

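Run:
```python
from h import *
C=cam('top'); P=lambda x,y,z: atz(C,360+(x+.5)/4.8-.5,140+(y+.5)/4.8-.5,z)
d=np.load('top.npy')
a=P(283,342,.113); print('axis',a)
pt=P(234,412,.102); bk=P(300,297,.102); L0=P(160,445,.06);L1=P(190,422,.06);S=P(288,458,.06)
print('tip',pt,'back',bk,np.linalg.norm(pt-bk),'mid',(pt+bk)/2)
ang=lambda p:np.arctan2(*(p-a)[[1,0]])
for n,p in dict(pt=pt,bk=bk,L0=L0,L1=L1,S=S).items(): print(n,p,np.degrees(ang(p)),np.linalg.norm((p-a)[:2]))
w=(bk-pt);print('bar x yaw',np.degrees(np.arctan2(w[1],w[0])))
o=r.observe();R=np.array(o['tcp_rot']).reshape(3,3)
t=np.array([a[0],a[1],.2]); print('tool shift /0.15',R.T@(t-o['tool_pos'])/.15)
```

```text
axis [ 0.54879759 -0.13681872  0.113     ]
tip [ 0.52873413 -0.12318494  0.102     ] back [ 0.56652144 -0.14532387  0.102     ] 0.04379512927323434 mid [ 0.54762778 -0.13425441  0.102     ]
pt [ 0.52873413 -0.12318494  0.102     ] 145.80261609831047 0.024257421653706
bk [ 0.56652144 -0.14532387  0.102     ] -25.634981662116516 0.019658902753592902
L0 [ 0.52658891 -0.10688119  0.06      ] 126.56928862810365 0.03727574315315976
L1 [ 0.53458138 -0.1171258   0.06      ] 125.8253204926821 0.024288093311968257
S [ 0.5226398  -0.14962896  0.06      ] -153.90765038112272 0.02912614870764962
bar x yaw -30.365298275438786
tool shift /0.15 [ 3.1824903  -2.30676947  0.35367252]
```

>>> carry_out(moves="0.318 -0.231 0 0 0 0;0.318 -0.231 0 0 0 0;0.318 -0.231 0 0 0 0;0.318 -0.231 0 0 0 0;0.318 -0.231 0 0 0 0;0.318 -0.231 0 0 0 0;0.318 -0.231 0 0 0 0;0.318 -0.231 0 0 0 0;0.318 -0.231 0 0 0 0;0.318 -0.231 0 0 0 0", hand=1, squeeze=40)

```text
time: 1.35
tool_pos: [0.5493, -0.1355, 0.2531]
tcp_rot: [[0.949, 0.316, -0.0], [0.316, -0.949, -0.0], [-0.0, 0.0, -1.0]]
ft_force: [0.3, -0.6, -0.6]
width: 0.0854
```

>>> carry_out(moves="0 0 0 0 0 0.0271;0 0 0 0 0 0.0271;0 0 0 0 0 0.0271;0 0 0 0 0 0.0271;0 0 0 0 0 0.0271;0 0 0 0 0 0")

```text
time: 2.1
tool_pos: [0.5483, -0.1368, 0.253]
tcp_rot: [[0.864, -0.503, -0.001], [-0.503, -0.864, -0.0], [-0.001, 0.001, -1.0]]
ft_force: [-0.2, 0.5, -0.4]
width: 0.0854
```

Run:
```python
from h import *
im,d,C=snap('wrist'); save('pics/w1.png',im); np.save('w1.npy',d); o=r.observe(); np.save('w1C.npy',np.array(C,dtype=object),allow_pickle=True)
R=o['tcp_rot'];print(o['time'],o['tool_pos'],np.degrees(np.arctan2(R[1,0],R[0,0])),R.round(3).tolist(),o['qpos'].round(2),C[4])
f,cx,cy,Rc,t=C
for p in [(.549,-.137,.113),(.5285,-.1235,.102)]:
    q=Rc.T@(np.array(p)-t); print(q[:2]/q[2]*f+[cx,cy])
```

```text
2.15 [ 0.54835774 -0.13682876  0.25300631] -30.14180916370432 [[0.865, -0.502, -0.001], [-0.502, -0.865, -0.0], [-0.001, 0.0, -1.0]] [ 0.03  0.52  0.25  1.76 -0.16  0.88 -1.75] [ 0.61673293 -0.17722222  0.37476353]
[314.96606486 229.59857737]
[313.35588674 254.42539048]
```

View pics/w1.png

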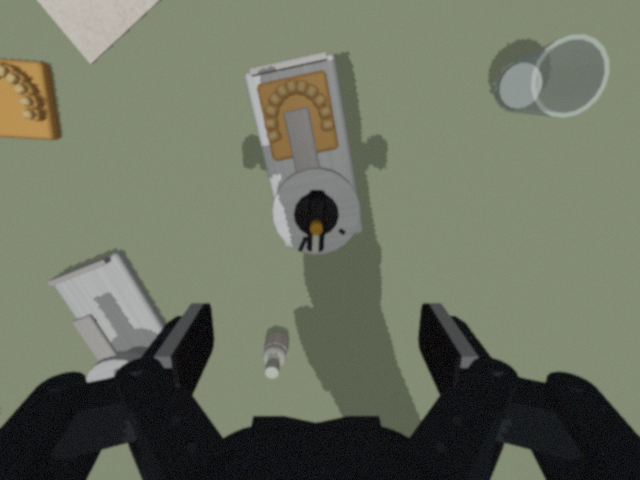

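The wrist view shows the knob's brass screw at (316,229), within 2 px of the prediction (315,230), and the bar upright in the picture, so position and yaw agree. I'll go down and grip.

>>> carry_out(moves="0 0 0.35 0 0 0;0 0 0.3 0 0 0;0 0 0.2 0 0 0;0 0 0.12 0 0 0;0 0 0.077 0 0 0;0 0 0 0 0 0")

```text
time: 2.9
tool_pos: [0.5482, -0.137, 0.0958]
tcp_rot: [[0.864, -0.504, -0.001], [-0.504, -0.864, 0.001], [-0.001, 0.0, -1.0]]
ft_force: [-0.3, -0.1, -0.5]
width: 0.0854
```

>>> carry_out(moves="0 0 0 0 0 0;0 0 0 0 0 0;0 0 0 0 0 0;0 0 0 0 0 0;0 0 0 0 0 0;0 0 0 0 0 0;0 0 0 0 0 0;0 0 0 0 0 0", hand=0, squeeze=40)

```text
time: 3.9
tool_pos: [0.5487, -0.1373, 0.0967]
tcp_rot: [[0.863, -0.505, 0.0], [-0.505, -0.863, -0.0], [0.001, -0.0, -1.0]]
ft_force: [-1.6, 0.2, 5.6]
width: 0.0135
```

Gripped at 13.5 mm. The knob stands at about +0.19, so I turn back 54° to about -0.75.

>>> carry_out(moves="0 0 0 0 0 -0.0188;0 0 0 0 0 -0.0188;0 0 0 0 0 -0.0188;0 0 0 0 0 -0.0188;0 0 0 0 0 -0.0188;0 0 0 0 0 -0.0188;0 0 0 0 0 -0.0188;0 0 0 0 0 -0.0188;0 0 0 0 0 0;0 0 0 0 0 0")

```text
time: 5.15
tool_pos: [0.5486, -0.1376, 0.0967]
tcp_rot: [[0.915, 0.403, 0.0], [0.403, -0.915, -0.001], [0.0, 0.001, -1.0]]
ft_force: [-1.9, -1.2, 5.9]
width: 0.0131
```

Run:
```python
from h import *
o=r.observe();R=o['tcp_rot'];print(o['time'],o['tool_pos'],np.degrees(np.arctan2(R[1,0],R[0,0])),o['ft_force'],o['moment'],o['width'],o['qpos'].round(2))
im,d,C=snap('wrist')
f,cx,cy,Rc,t=C
q=Rc.T@(np.array([.5488,-.137,.106])-t); u,v=(q[:2]/q[2]*f+[cx,cy]).astype(int);print(u,v)
a=cv2.resize(im[max(0,v-80):v+80,u-100:u+100],None,fx=2,fy=2,interpolation=2)
im2,_,_=snap('scene');b=cv2.resize(im2[170:260,200:340],None,fx=2.85,fy=2.85,interpolation=2)
im3,_,_=snap('top');c=cv2.resize(im3[170:260,360:460],None,fx=3,fy=3,interpolation=2)
W=np.zeros((600,800,3),np.uint8)
for i,(x,y) in zip((a,b,c),((0,0),(400,0),(0,325))): W[y:y+i.shape[0],x:x+i.shape[1]]=i[:600-y,:800-x]
save('pics/m1.png',W)
```

```text
5.15 [ 0.54862411 -0.13763642  0.09667151] 23.758749142414935 [-1.9481518  -1.20191211  5.93331422] [-0.18941687  0.26810188  0.05647026] 0.013129189944459455 [ 0.25  0.73 -0.08  1.88  0.1   0.54 -1.06]
312 345
```

View pics/m1.png

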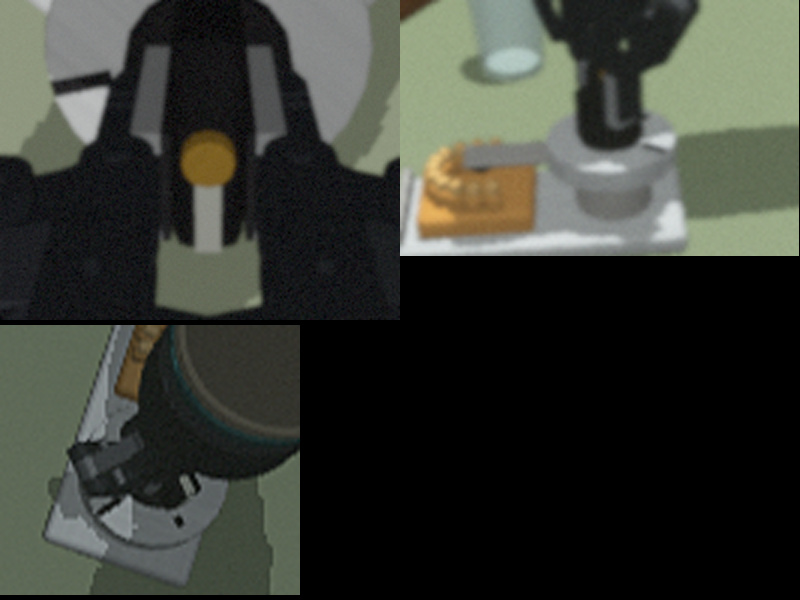

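Run:
```python
from h import *
im,d,C=snap('wrist')
for u,v in [(314,340),(316,342),(316,344),(318,343),(316,375)]: print(u,v,im[v,u],atd(C,u,v,d[v,u]))
C=cam('top');print(atz(C,422.7,223.3,.102), atz(C,420,235.3,.06))
```

```text
314 340 [124  97  34] [ 0.55226591 -0.13623827  0.10750543]
316 342 [125  97  37] [ 0.5517148  -0.13727082  0.10738324]
316 344 [125  96  32] [ 0.5510754  -0.13755297  0.10759162]
318 343 [127  98  41] [ 0.55134134 -0.13823147  0.10693194]
316 375 [139 140 131] [ 0.53613457 -0.14414712  0.10406427]
[ 0.53230167 -0.14503495  0.102     ] [ 0.52219005 -0.15024974  0.06      ]
```

The screw stands about 3.5 mm above the bar: it has clicked and dropped. Now I refine the long mark's bearing from the wrist pictures.

Run:
```python
from h import *
im,d,C=snap('wrist'); a=np.array([.5487,-.1373])
for x,y in [(55,87),(80,83),(108,78)]:
    u,v=212+x/2,265+y/2; p=atz(C,u,v,.06); q=atd(C,u,v,d[int(v),int(u)]); w=p[:2]-a; print('wr',p,q[2],np.degrees(np.arctan2(w[1],w[0])),np.hypot(*w))
C=cam('top')
for x,y in [(160,445),(175,433),(190,422),(288,458)]:
    p=atz(C,360+x/4.8-.4,140+y/4.8-.4,.06);w=p[:2]-a; print('top',np.degrees(np.arctan2(w[1],w[0])),np.hypot(*w))
o=r.observe();R=o['tcp_rot'];print(np.degrees(np.arctan2(R[1,0],R[0,0])))
```

```text
wr [ 0.52455154 -0.10744468  0.06      ] 0.06445830686943133 128.96763769123157 0.03839906621748767
wr [ 0.52812531 -0.11276535  0.06      ] 0.06423352994599685 129.98310865467147 0.03201978840701752
wr [ 0.53224631 -0.11864717  0.06      ] 0.064673660956695 131.41557583314872 0.02487271441144973
top 125.99878685045186 0.03760723388682937
top 125.33695698534181 0.03101988909536704
top 124.96402483551321 0.024625315728083522
top -154.6872800105281 0.028820592276379176
23.762908659542905
```

>>> carry_out(moves="0 0 0 0 0 0.019;0 0 0 0 0 0.021;0 0 0 0 0 0.021;0 0 0 0 0 0.021;0 0 0 0 0 0.021;0 0 0 0 0 0.021;0 0 0 0 0 0.021;0 0 0 0 0 0.021;0 0 0 0 0 0.021;0 0 0 0 0 0.021;0 0 0 0 0 0;0 0 0 0 0 0")

```text
time: 6.9
tool_pos: [0.5488, -0.1371, 0.0967]
tcp_rot: [[0.628, -0.778, 0.001], [-0.778, -0.628, -0.0], [0.001, -0.0, -1.0]]
ft_force: [-0.7, -0.6, 6.4]
width: 0.0136
```

Run:
```python
from h import *
o=r.observe();R=o['tcp_rot'];print(o['time'],o['tool_pos'],np.degrees(np.arctan2(R[1,0],R[0,0])),o['ft_force'],o['moment'],o['width'],o['qpos'].round(2))
im,d,C=snap('wrist');save('pics/w3.png',im)
a=cv2.resize(im[265:425,212:412],None,fx=2,fy=2,interpolation=2)
im3,_,_=snap('top');c=cv2.resize(im3[170:260,360:460],None,fx=4,fy=4,interpolation=2)
save('pics/m2.png',np.hstack([np.pad(a,((0,40),(0,0),(0,0))),c]))
```

```text
6.9 [ 0.54877531 -0.13711594  0.09668023] -51.10441566991979 [-0.73579935 -0.57551116  6.43932894] [-0.06162569  0.19106897 -0.0623121 ] 0.013552829843799595 [ 0.02  0.75  0.27  1.89 -0.35  0.55 -1.94]
```

View pics/m2.png

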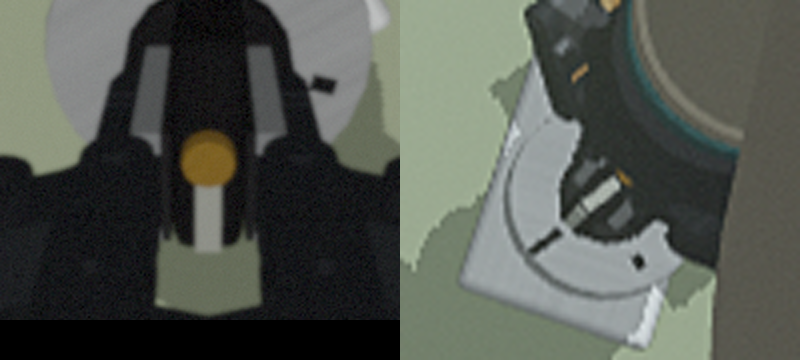

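Run:
```python
from h import *
C=cam('top');P=lambda x,y,z:atz(C,360+(x-400)/4-.4,170+y/4-.4,z)
g=lambda w:np.degrees(np.arctan2(w[1],w[0]))
a=np.array([.5488,-.1371])
print('ptr dir',g(P(575,218,.102)-P(614,186,.102)),'tip',g(P(575,218,.102)[:2]-a),'mark dir',g(P(530,254,.06)-P(561,231,.06)),'mark',g(P(545,242,.06)[:2]-a),'short',g(P(639,262,.06)[:2]-a))
C=cam('wrist');
for z in(.06,.064):p=atz(C,212+324/2,265+85/2,z);print('short wr',g(p[:2]-a))
p=atz(C,212+104,265+125,.102);print('ptr wr',g(p[:2]-a))
```

```text
ptr dir 129.79625510803552 tip 130.1417463520807 mark dir 127.07873166862878 mark 126.04883146249128 short -155.2605298334593
short wr -157.63647597786516
short wr -153.8762554136487
ptr wr 129.8888390449324
```

Pointer bearing is about 129.5° and the long mark is at about 127°. I turn 2.2° more, then let go and rise.

>>> carry_out(moves="0 0 0 0 0 0.006;0 0 0 0 0 0;0 0 0 0 0 0")

```text
time: 7.38
tool_pos: [0.5488, -0.1371, 0.0967]
tcp_rot: [[0.598, -0.801, 0.001], [-0.801, -0.598, -0.0], [0.001, -0.001, -1.0]]
ft_force: [-0.4, 0.5, 5.6]
width: 0.0133
```

>>> carry_out(moves="0 0 0 0 0 0;0 0 0 0 0 0;0 0 0 0 0 0;0 0 0 0 0 0;0 0 0 0 0 0;0 0 0 0 0 0;0 0 -0.1 0 0 0;0 0 -0.3 0 0 0;0 0 -0.4 0 0 0;0 0 -0.25 0 0 0;0 0 0 0 0 0", hand=1)

```text
time: 8.75
tool_pos: [0.5504, -0.1379, 0.258]
tcp_rot: [[0.598, -0.801, 0.008], [-0.801, -0.598, -0.001], [0.006, -0.005, -1.0]]
ft_force: [0.3, -0.3, -0.1]
width: 0.0854
```

>>> carry_out(moves="-0.4 0 0 0 0 0;-0.4 0 0 0 0 0;-0.4 0 0 0 0 0;0 0 0 0 0 0")

```text
time: 9.25
tool_pos: [0.4371, 0.0112, 0.2531]
tcp_rot: [[0.604, -0.797, -0.005], [-0.797, -0.604, 0.002], [-0.005, 0.002, -1.0]]
ft_force: [0.8, -0.2, -0.7]
width: 0.0852
```

Run:
```python
from h import *
o=r.observe();print(o['time'],o['tool_pos'],o['ft_force'])
im,d,C=snap('wrist');np.save('w4.npy',d);save('pics/w4.png',im)
f,cx,cy,Rc,t=C; q=Rc.T@(np.array([.5488,-.137,.1])-t); u,v=(q[:2]/q[2]*f+[cx,cy]).astype(int);print(u,v)
im3,_,_=snap('top'); save('pics/t4.png',im3)
u0,v0=u-50,v-50
a=cv2.resize(im[v0:v0+100,u0:u0+100],(400,400),interpolation=2) if 0<=u0<540 and 0<=v0<380 else cv2.resize(im,(400,300))
c=cv2.resize(im3[170:260,365:455],(400,400),interpolation=2)
if a.shape[0]<400:a=np.pad(a,((0,100),(0,0),(0,0)))
save('pics/m4.png',np.hstack([a,c]))
```

```text
9.25 [0.43713554 0.01118516 0.25311535] [ 0.77689017 -0.18693803 -0.66220947]
316 -53
```

View pics/m4.png

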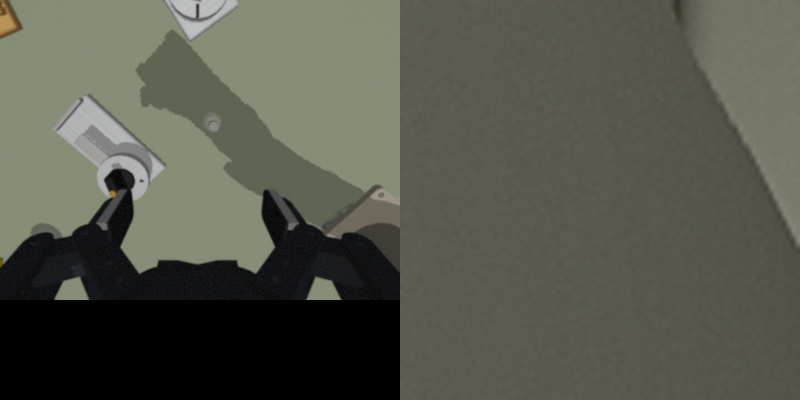

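>>> carry_out(moves="0.37 0 0 0 0 0;0.37 0 0 0 0 0;0 0 0 0 0 0;0 0 0 0 0 0")

```text
time: 9.85
tool_pos: [0.5069, -0.083, 0.2532]
tcp_rot: [[0.596, -0.803, -0.001], [-0.803, -0.596, -0.0], [-0.001, 0.001, -1.0]]
ft_force: [-0.2, 0.4, -0.9]
width: 0.0856
```

Run:
```python
from h import *
im,d,C=snap('wrist');np.save('w5.npy',d);o=r.observe();print(o['time'],o['tool_pos'])
f,cx,cy,Rc,t=C; q=Rc.T@(np.array([.5488,-.137,.1])-t); u,v=(q[:2]/q[2]*f+[cx,cy]).astype(int);print(u,v)
v0=max(0,v-65);print(u-65,v0)
save('pics/m5.png',cv2.resize(im[v0:v0+130,u-65:u+65],(585,585),interpolation=2)); np.save('w5im.npy',im)
```

```text
9.9 [ 0.50669633 -0.08200904  0.25328464]
313 137
248 72
```

View pics/m5.png

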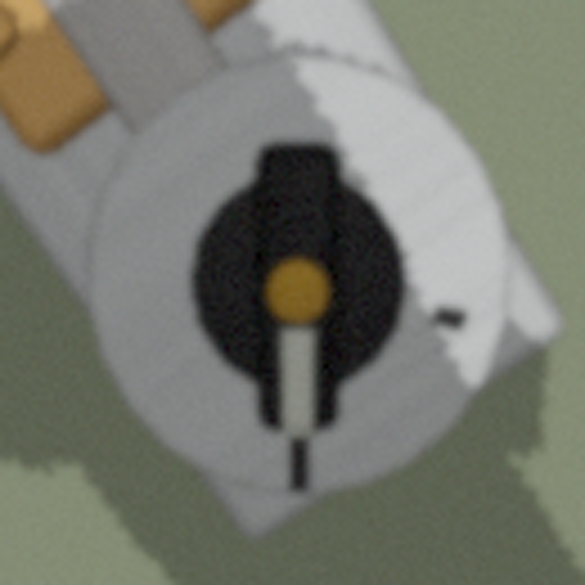

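The pointer (298,430) lies on the long mark (299,465), and the screw is concentric and low. I check its height by depth and hand in.

Run:
```python
from h import *
d=np.load('w5.npy');C=cam('wrist')
for x,y in [(298,292),(298,370)]:
    u,v=int(248+x/4.5),int(72+y/4.5);print(atd(C,u,v,np.median(d[v-1:v+2,u-1:u+2])))
print(r.hand_in())
```

```text
[ 0.54914713 -0.1371416   0.1072573 ]
[ 0.54140429 -0.12671572  0.10425852]
the job is handed in; nothing more can be done
None
```

The job is done and handed in at about 10 s. I gripped the bar knob on the holder with the cast and turned it back about 54°, to near the short mark. The thread clicked and the brass screw dropped. I then turned it forward about 77° to the long mark, let go and moved clear. I did not touch the empty holder.

- **Pointer:** the last close view shows the white pointer in line with the long mark, about 1 px off in a 4.5× crop.
- **Screw:** it reads about 3 mm proud of the bar by depth, against 4 mm expected once down and 11 mm at the start.
- **Disagreement:** while I held the knob, the top and wrist cameras differed by about 4° on the long mark's bearing. I aimed between the two, and the close view after letting go showed that was right.
- **Forces:** the wrist force stayed around 6 N at most.

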